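Lock the tray guide and hold the sprung roller arm open

TASK

A colleague is about to lay the next case file in the grey filing tray. First flip the black cam lever on the side guide right over to its other end to lock the guide, without shifting the guide along the tray; then swing the spring-loaded roller arm back to its stop by its upright pin. Finish while still holding the arm fully open with the fingers (do not let go, it springs shut), and leave the mug, stapler and mint-green case file where they are.

Things in the scene. Friction and masses are not known exactly. Their poses are not given: they have to be found in the camera images.
- tray: Grey metal filing tray, fixed to the desk, 260 mm (its x) by 400 mm (its y), bed 12 mm thick, with a 30 mm high lip along its far (+x) edge. Origin: centre of the underside, on the desk. Its x axis points away from the robot (turned by up to 0.3 rad), its y axis along the length of the tray.
- guide_face (a point): Top middle of the side guide's fence: an aluminium plate 180 mm long (tray x), 5 mm thick, its top 48 mm above the desk. The guide slides along tray y with about 12 N of friction, carries the cam lever on its +y side, and must stay within 10 mm of where it starts, even though the lever is pushed or gripped.
- lever_hinge (a point): Middle of the cam lever's hinge pin, between two 5 mm ears that rise to 63 mm above the desk; 57 mm above the desk, 32 mm to the +y side of the fence. The hinge axis runs along tray y.
- lever_grip (a point): Point on the middle of the black cam lever's handle 55 mm from the hinge; it moves with the lever. The handle is a straight bar 14 mm wide along tray y and 8 mm thick, with a rounded tip whose end is 72 mm from the hinge. It can be taken across its 14 mm width from above.
- cam_lever (a joint): Angle of the cam lever, rad. At 0 (free) it leans 0.70 from upright towards tray -x (the robot's side); it grows as it is flipped up and over towards tray +x, is upright at 0.70 and locked at its stop at 1.60, leaning 0.90 towards +x. Starts between 0 and 0.25. It moves stiffly (about 2 N at the handle) and stays where it is left; above 1.42 counts as locked.
- pivot_axis (a point): Point on the vertical pivot axis of the roller arm, 40 mm above the desk, on the dark steel bracket (50 by 50 mm foot) fixed on the tray's -y half.
- pin_grip (a point): Point to grip or push on the axis of the upright black pin, 70 mm above the desk and 110 mm from the pivot axis. The pin is round, 18 mm in diameter, from 44 to 90 mm above the desk. It stands on the end of the roller arm, an aluminium bar 18 mm wide whose top is 44 mm above the desk, with a black roller 28 mm in diameter under the end. x points from the pivot out along the bar.
- roller_arm (a joint): Angle of the roller arm about its vertical pivot, rad: 0 at rest, growing counter-clockwise seen from above, up to a hard stop at 1.00 (fully open, roughly along tray -x). At rest the arm points to tray -x and +y. A spring always turns it back to 0: it takes about 2 N at the pin to start and 6 to 7 N at the stop. Fully open counts above 0.93.
- mug: White mug, 80 mm across, 92 mm high, on the desk to the left of the tray; a bystander. Origin: centre of its underside.
- stapler: Black stapler, 140 mm long, 36 mm wide, about 65 mm high, on the desk to the left of the tray, nearer the robot than the mug; a bystander. Origin: centre of its underside.
- case_file: Mint-green case file, 310 by 220 by 31 mm, lying on the desk to the right of the tray; a bystander. Origin: centre of its underside.

How it is judged:
By the outcome, as a careful person would: the job done as asked, in the order asked, and still so for the second after the job is handed in, while the arm keeps its last pose, push and grip.
It also fails if it takes over 54 s, if anything falls off the work surface, if the arm or the gripper's body presses on something with over 40 N, if the wrist force passes 120 N, or if a joint passes its speed limit or range.

ROBOT

A 7-joint arm with a two-finger parallel gripper is mounted at the origin on the work surface. World frame = base frame: x ahead of the robot, y to its left, z up, the work surface at z = 0. Lengths are in m, angles in rad, forces in N, time in s.
With the tool pointing down it reaches from about 0.4 to 0.875 m from the base axis. Payload 19.3 kg.
Tool frame: the origin (TCP) lies on the centre line of the jaws, within the pads' length; the fingertips stand 25 mm ahead of it and the grasp point (between the pads) lies 6 mm ahead of it (tips_ahead is the distance from the TCP to the fingertips, in m); z points along the fingers, y is the direction in which the jaws open and shut (so a half turn about z gives the same grasp; the last joint's range is limited). The gripper opens to 85 mm and grips with 20 to 120 N. Pads are 22 mm wide; open, the fingers measure 114 mm over their backs; the gripper's body (76 mm by 85 mm) begins 54 mm behind the grasp point. The pads swing forward as they close: fully open they stand 13 mm farther back than shut.
Start: joints at [-1.355, 0.521, -0.036, 1.599, 0.021, 1.021, -0.113], TCP at [0.176, 0.6, 0.256] pointing down, gripper open.
Joint ranges: [-2.91, 2.91], [-0.3, 2.13], [-1.5, 1.42], [0.17, 2.43], [-1.26, 4.41], [0.16, 1.93], [-2.52, 2.52]. Speed limits (rad/s): [1.89, 1.89, 2.39, 2.39, 3.01, 3.01, 3.01].

INTERFACE

Orientations are given as [roll, pitch, yaw] about the fixed x, y, z axes, in that order (R = Rz(yaw) Ry(pitch) Rx(roll)).
In Python, from workcell import observe, grab_frame, job_done, outline_of, tips_ahead gives the robot as it stands. The module is installed in compiled form; this text tells all that it offers.
- The arm moves only by the tool move_arm, never from a script. Its argument "motion" is a list of rows, each a list of 2 entries, a list of its own where there are three numbers: the shift along the world's x, y, z in mm, then the turn, a rotation vector about the world's x, y, z in rad. A call has 1 to 12 rows; each row is the pose to reach, as a shift and turn from the pose commanded when the call began; what a row does not reach only later rows make up. A row lasts 1/8 s, in which the tool goes at most 62.5 mm and 10.7 degrees, less where a joint would pass 70% of its speed; a pose out of reach is approached as far as the arm can. A call with a gripper value outside its range is refused whole. "jaw" is the finger opening in mm, from 0 to 85.4, set as the call begins (left out, the last holds). The fingers move at their own pace and stop on an object; "grip_force" is the grip in N (left out, the last holds). Time passes only in rows, so rows that repeat a pose let the fingers close. It gives the time, the measured TCP pose, the force and the opening at its end, in the units of the state.
- observe(): the state, without advancing time (a new reading comes with each control period).
- grab_frame(name): name is "scene" or "side" or "wrist"; returns a dict with "frame" (400x640x3 uint8, red, green, blue), "fx", "fy", "cx", "cy" (pixels), "T" (4x4, takes a point from camera to world coordinates); the wrist camera has in their place "mount" (4x4, takes a point from camera to tool coordinates, whose origin is the TCP and whose axes are the flange's). Camera axes: x right, y down, z forward; pixel columns grow to the right and rows downward; lengths in m; the calibration is good to about 2 mm. A picture is of the moment at which its call begins: read the wrist's pose just before it. There is no depth.
- job_done(): hands the job in, once; it reports no verdict.
Trained networks look in the newest picture that a camera, given by its name, has taken for a name from the list of things; names that differ only in an ending like _2 or _b are one class to them, and where a whole thing is asked for, a point or a joint stands for the part that bears it (a point fixed in the world has none). Each returns a list of dicts, best first, with "score" (0 to 1); they miss things now and then, are a little off and sometimes report something else, mostly with a low value. They report only what shows in the picture. A call takes as long as a camera call.
- outline_of(label, camera): "pixels" (400x640 bool, what is visible of it) and "pixel" ([column, row] in pixels, amid what is visible of it).
The state is a dict: "clock": time; "qpos": joint angles; "qd": joint speeds; "joint_efforts": joint torques, N m; "position": TCP position; "tool_rot": TCP orientation; "force": force on the tool from outside, world axes, zero at the start; "moment": the same for the moment, N m; "grip_width": finger opening in m.
Only numpy, scipy, OpenCV 4.12 (cv2) and the standard library are available. Lean on these libraries where they do the work, as an engineer would, in place of code of your own. Each camera call takes 0.05 s, during which the arm holds its last target.

## Working session

There is one attempt and no reset: what is moved stays moved. The work goes in short steps, Python scripts to look and compute and a tool call to move; the robot and the scene stay as the last step left them, time stands still between calls to the robot, and variables do not carry over. Pictures are saved under pics/ and viewed, and the job is handed in when it is done.

Besides the shell and the picture viewer there is one more tool, called after ">>>" by a JSON object that holds its "name" and its "arguments". move_arm: Moves the arm, as the interface text tells. Its arguments: {"type":"object","properties":{"motion":{"type":"array"},"jaw":{"type":"number"},"grip_force":{"type":"number"}},"required":["motion"]}

```bash
mkdir -p pics; cat > h.py <<'E'
import numpy as np,cv2
from workcell import *
def snap(n,f):
    g=grab_frame(n); cv2.imwrite('pics/'+f,g['frame'][:,:,::-1]); return g
E
python3 - <<'E'
from h import *
s=observe();print(s)
for c in ['scene','side']:
    g=snap(c,c+'0.png');print(c,g['fx'],g['cx'],g['cy'],g['T'].round(4).tolist())
    for l in ['tray','guide_face','lever_hinge','lever_grip','cam_lever','pivot_axis','pin_grip','roller_arm','mug','stapler','case_file']:
        try:
            r=outline_of(l,c);print(l,[(round(x['score'],2),np.round(x['pixel']).tolist(),int(x['pixels'].sum())) for x in r[:3]])
        except Exception as e: print(l,e)
E
```

```text
{'clock': 0.0, 'qpos': array([-1.35517279,  0.52201074, -0.03633264,  1.60000604,  0.0211943 ,
        1.02111256, -0.11280762]), 'qd': array([ 4.56549283e-04,  1.21337816e-04,  8.82120410e-05, -8.17341304e-04,
       -6.74818456e-04, -4.27159871e-04, -3.19196388e-04]), 'joint_efforts': array([-8.49961161e-04, -9.27095389e+01,  1.97932407e+00, -3.69929087e+01,
        1.76947145e-02,  8.31427606e-03, -1.80850049e-05]), 'position': array([0.17615838, 0.59933254, 0.2557284 ]), 'tool_rot': array([-3.14044324e+00,  7.55713891e-05,  2.85575309e+00]), 'force': array([ 0.21071021,  0.72952371, -0.04863773]), 'moment': array([ 0.09240031, -0.02656625, -0.0194567 ]), 'grip_width': 0.08526756383935664}
scene 461.68340788266414 321.7052402440298 195.6617300993928 [[0.0573, 0.6351, -0.7703, 1.7459], [0.9983, -0.0469, 0.0356, -0.0833], [-0.0135, -0.771, -0.6367, 1.1082], [0.0, 0.0, 0.0, 1.0]]
tray [(0.85, [336.0, 227.0], 5762)]
guide_face [(0.79, [374.0, 208.0], 414)]
lever_hinge [(0.68, [373.0, 211.0], 421), (0.52, [184.0, 232.0], 4528), (0.22, [307.0, 227.0], 404)]
lever_grip [(0.64, [374.0, 19
[... 290 characters left out ...]
 [181.0, 229.0], 4426)]
side 405.1188160872103 320.1473792064449 201.32822468556802 [[0.9986, -0.0072, 0.052, 0.4355], [-0.0476, -0.5431, 0.8383, -1.2487], [0.0223, -0.8396, -0.5427, 0.859], [0.0, 0.0, 0.0, 1.0]]
tray [(0.97, [333.0, 214.0], 4244), (0.31, [347.0, 146.0], 402)]
guide_face [(0.97, [325.0, 187.0], 473)]
lever_hinge [(0.92, [328.0, 186.0], 447), (0.6, [347.0, 145.0], 416)]
lever_grip [(0.41, [323.0, 170.0], 52)]
cam_lever [(0.55, [323.0, 175.0], 23)]
pivot_axis [(0.7, [345.0, 217.0], 355)]
pin_grip [(0.63, [334.0, 208.0], 216)]
roller_arm [(0.47, [335.0, 212.0], 254)]
mug [(0.55, [347.0, 146.0], 407)]
stapler [(0.75, [294.0, 156.0], 459)]
case_file [(0.58, [342.0, 318.0], 8450)]
```

```bash
python3 - <<'E'
import cv2
for c,(x0,y0) in {'scene':(250,140),'side':(240,110)}.items():
    im=cv2.imread(f'pics/{c}0.png')[y0:y0+140,x0:x0+200]
    cv2.imwrite(f'pics/{c}0z.png',cv2.resize(im,None,fx=4,fy=4,interpolation=cv2.INTER_CUBIC))
E
```

```text
(no output)
```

View pics/scene0.png

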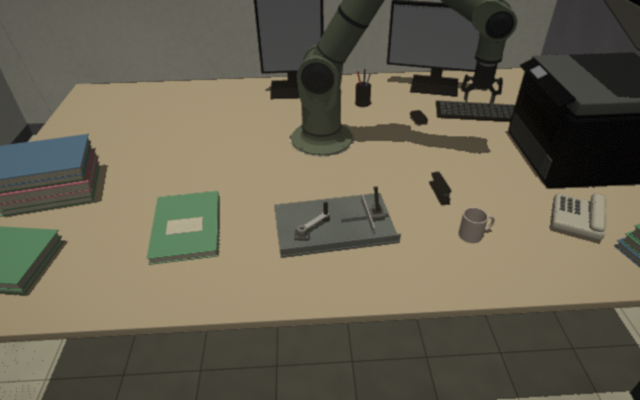

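View pics/scene0z.png

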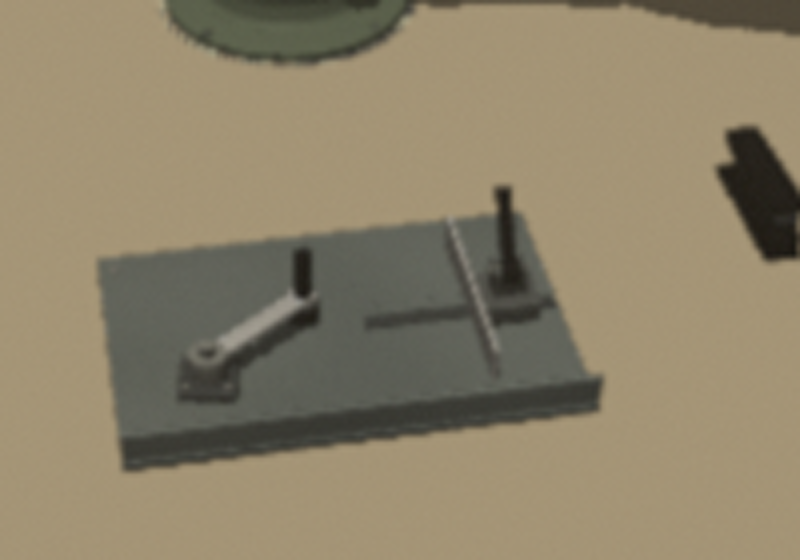

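View pics/side0z.png

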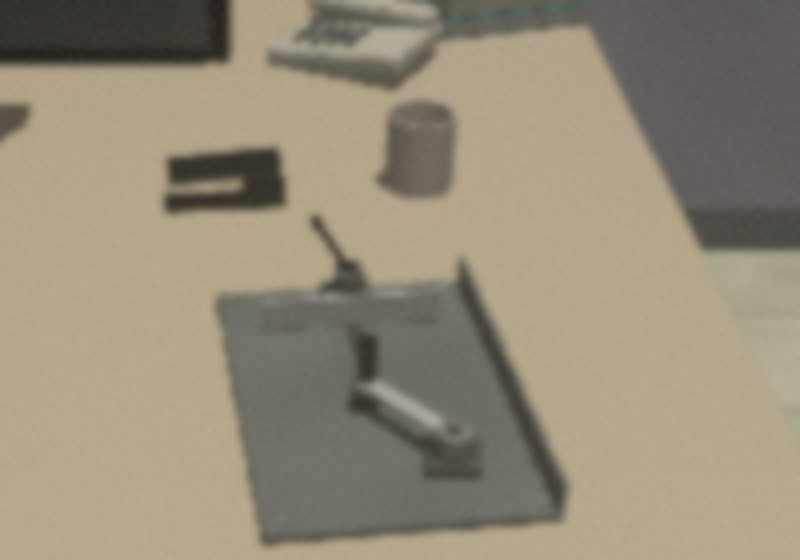

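The scene view shows the pin top at (326,202), pivot at (302,228), and lever tip at (375,187) with its hinge near (377,209). The side view agrees: lever tip at (319,164), pin top at (331,194), pivot at (354,217). I'll triangulate these next.

```bash
python3 - <<'E'
from h import *
G={c:grab_frame(c) for c in('scene','side')}
def ray(c,z):
    g=G[c];o={'scene':(250,140),'side':(240,110)}[c]
    u,v=[o[i]+(z[i]+.5)/4-.5 for i in(0,1)]
    d=g['T'][:3,:3]@[(u-g['cx'])/g['fx'],(v-g['cy'])/g['fy'],1];return g['T'][:3,3],d
def tri(a,b):
    p,d=ray('scene',a);q,e=ray('side',b)
    t=np.linalg.lstsq(np.c_[d,-e],q-p,rcond=None)[0];A=p+t[0]*d;B=q+t[1]*e
    return ((A+B)/2*1000).round(1),round(np.linalg.norm(A-B)*1000,1)
def atz(c,a,z):
    p,d=ray(c,a);return ((p+d*(z-p[2])/d[2])*1000).round(1)
print('tip',tri((502,190),(316,220)));print('pin top',tri((303,252),(367,337)))
print('pin top z90',atz('scene',(303,252),.09),atz('side',(367,337),.09))
print('pin base z44',atz('scene',(301,297),.044),atz('side',(361,380),.044))
print('pivot',tri((207,352),(458,428)))
print('hinge z57',atz('scene',(510,272),.057),atz('side',(347,268),.057))
print('fence ends z48 scene',atz('scene',(448,220),.048),atz('scene',(497,362),.048))
print('fence ends z48 side',atz('side',(265,303),.048),atz('side',(440,297),.048))
print('corners z12 scene',atz('scene',(98,260),.012),atz('scene',(525,213),.012))
print('corners z12 side',atz('side',(218,298),.012),atz('side',(262,543),.012))
print('lip z30?',atz('scene',(122,436),.042),atz('scene',(603,377),.042))
E
```

```text
tip (array([513.7, 158.6, 117.9]), np.float64(2.3))
pin top (array([552.3, -15.6,  91.3]), np.float64(1.9))
pin top z90 [552.1 -16.1  90. ] [552.1 -12.1  90. ]
pin base z44 [557.9 -18.5  44. ] [548.2 -12.6  44. ]
pivot (array([ 627.1, -100.7,   50.6]), np.float64(1.4))
hinge z57 [553.2 163.   57. ] [546.2 172.9  57. ]
fence ends z48 scene [468.  120.1  48. ] [654.3 137.5  48. ]
fence ends z48 side [462.7 119.8  48. ] [636.3 129.7  48. ]
corners z12 scene [ 458.3 -198.3   12. ] [419.7 200.   12. ]
corners z12 side [415.8 191.1  12. ] [ 454.5 -206.7   12. ]
lip z30? [ 711.2 -171.2   42. ] [671.9 222.9  42. ]
```

```bash
python3 - <<'E'
from h import *
for a in [(),(0.0,),(0.02,),(0.04,),(0.085,)]:
    try: print(a,tips_ahead(*a))
    except Exception as e: print(a,e)
if not callable(tips_ahead): print(tips_ahead)
E
```

```text
() 'float' object is not callable
(0.0,) 'float' object is not callable
(0.02,) 'float' object is not callable
(0.04,) 'float' object is not callable
(0.085,) 'float' object is not callable
0.025
```

>>> {"name": "move_arm", "arguments": {"motion": [[[25,-37,0],[0,0,0.03]],[[51,-74,0],[0,0,0.07]],[[76,-111,0],[0,0,0.1]],[[102,-148,0],[0,0,0.13]],[[127,-185,0],[0,0,0.16]],[[152,-222,0],[0,0,0.19]],[[178,-259,0],[0,0,0.22]],[[203,-296,0],[0,0,0.26]],[[229,-333,0],[0,0,0.29]],[[254,-370,0],[0,0,0.32]],[[280,-407,0],[0,0,0.35]],[[300,-443,0],[0,0,0.383]]], "jaw": 0, "grip_force": 40}}

```text
clock: 2.8
position: [0.4771, 0.1553, 0.2564]
tool_rot: [3.142, 0.0, -3.044]
force: [-0.3, 1.3, 0.1]
grip_width: -0.0001
```

>>> {"name": "move_arm", "arguments": {"motion": [[[0,0,-42],[0,0,0]],[[0,0,-84],[0,0,0]],[[0,0,-126],[0,0,0]],[[0,0,-126],[0,0,0]]]}}

```text
clock: 3.3
position: [0.475, 0.1561, 0.1285]
tool_rot: [-3.14, -0.004, -3.044]
force: [0.0, -0.2, 0.4]
grip_width: 0.0003
```

```bash
python3 - <<'E'
from h import *
print(observe()['position'])
for c,(x0,y0) in {'scene':(290,120),'side':(260,90)}.items():
    im=snap(c,c+'1.png')['frame'][y0:y0+130,x0:x0+130,::-1]
    globals()[c]=cv2.resize(im,(400,400),interpolation=cv2.INTER_CUBIC)
cv2.imwrite('pics/both1.png',np.hstack([scene,side]))
E
```

```text
[0.47498516 0.15610817 0.12851624]
```

View pics/both1.png

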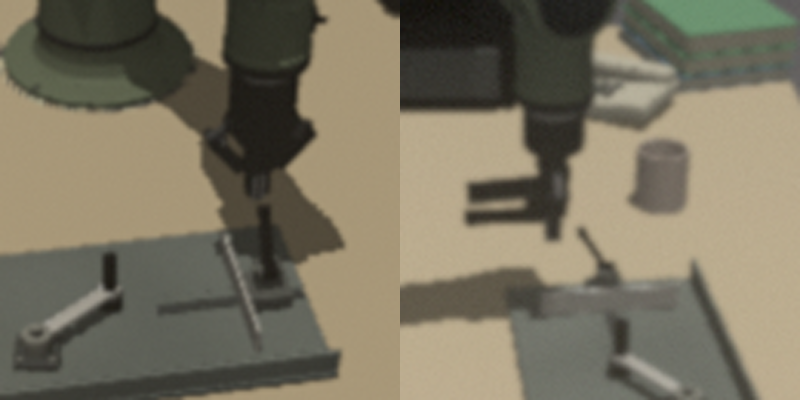

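The closed fingers stand behind the lever tip and in line with it, and the stapler and mug are clear. I'll push the lever to upright.

>>> {"name": "move_arm", "arguments": {"motion": [[[10,1,0],[0,0,0]],[[20,2,0],[0,0,0]],[[27,2.6,0],[0,0,0]],[[34,3.3,0],[0,0,0]],[[41,4,0],[0,0,0]],[[48,4.7,0],[0,0,0]],[[55,5.3,0],[0,0,0]],[[61,6,0],[0,0,0]],[[61,6,0],[0,0,0]]]}}

```text
clock: 4.53
position: [0.5377, 0.1626, 0.1302]
tool_rot: [-3.142, 0.0, -3.045]
force: [0.1, -0.6, 0.1]
grip_width: -0.0
```

```bash
cat > look.py <<'E'
from h import *
import sys
o=observe();print(o['position'].round(4),o['force'].round(1),o['clock'])
n=sys.argv[1]
for c,(x0,y0) in {'scene':(290,120),'side':(260,90)}.items():
    im=snap(c,c+n+'.png')['frame'][y0:y0+130,x0:x0+130,::-1]
    globals()[c]=cv2.resize(im,(400,400),interpolation=cv2.INTER_CUBIC)
cv2.imwrite(f'pics/both{n}.png',np.hstack([scene,side]))
E
python3 look.py 2
```

```text
[0.5377 0.1626 0.1302] [ 0.1 -0.6  0.1] 4.525
```

View pics/both2.png

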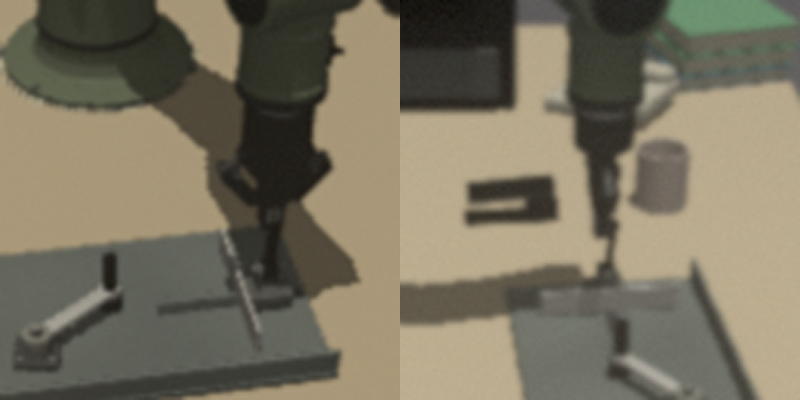

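The lever is now roughly upright against the fingers and the guide hasn't moved. Next I'll push it over and down.

>>> {"name": "move_arm", "arguments": {"motion": [[[7,0.7,0],[0,0,0]],[[14,1.4,-2],[0,0,0]],[[20,2,-4],[0,0,0]],[[26,2.5,-7],[0,0,0]],[[31,3,-10],[0,0,0]],[[35,3.4,-13],[0,0,0]],[[38,3.7,-15],[0,0,0]],[[38,3.7,-15],[0,0,0]]]}}

```text
clock: 5.62
position: [0.5749, 0.1663, 0.1152]
tool_rot: [-3.141, -0.001, -3.044]
force: [-5.5, -1.2, 4.3]
grip_width: -0.0
```

```bash
python3 look.py 3
```

```text
[0.5749 0.1663 0.1152] [-5.5 -1.2  4.3] 5.625
```

View pics/both3.png

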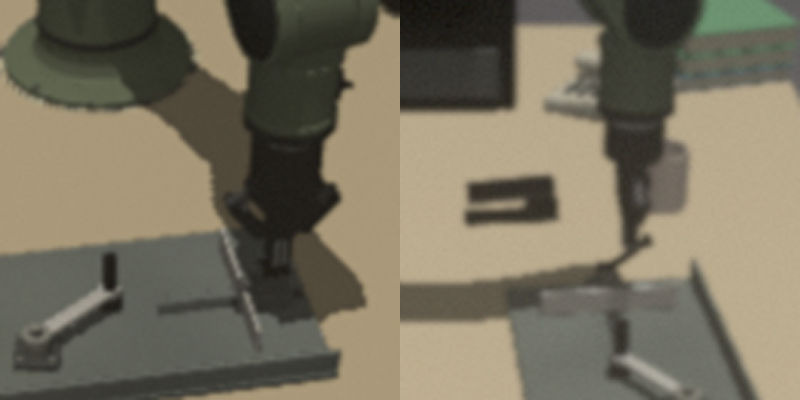

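>>> {"name": "move_arm", "arguments": {"motion": [[[1,0.1,-2],[0,0,0]],[[2,0.2,-3],[0,0,0]],[[2,0.2,-3],[0,0,0]]]}}

```text
clock: 6.1
position: [0.5761, 0.1665, 0.1137]
tool_rot: [-3.142, -0.002, -3.044]
force: [-22.1, -3.1, 37.3]
grip_width: -0.0002
```

A 43 N rise means the lever is on its stop. I'll back off upwards and check.

>>> {"name": "move_arm", "arguments": {"motion": [[[-4,-0.4,6],[0,0,0]],[[-20,-2,30],[0,0,0]],[[-30,-20,80],[0,0,0]],[[-40,-60,100],[0,0,0]],[[-50,-100,100],[0,0,0]],[[-60,-140,100],[0,0,0]],[[-60,-140,100],[0,0,0]]], "jaw": 50}}

```text
clock: 6.98
position: [0.5171, 0.0235, 0.2127]
tool_rot: [-3.141, 0.001, -3.049]
force: [1.1, 0.9, 0.2]
grip_width: 0.0505
```

```bash
python3 look.py 4;python3 - <<'E'
import cv2
for c,(x0,y0) in {'scene':(250,140),'side':(240,110)}.items():
    im=cv2.imread(f'pics/{c}4.png')[y0:y0+140,x0:x0+200]
    cv2.imwrite(f'pics/{c}4z.png',cv2.resize(im,None,fx=4,fy=4,interpolation=cv2.INTER_CUBIC))
E
```

```text
[0.5171 0.0235 0.2127] [1.1 0.9 0.2] 6.975
```

View pics/scene4z.png

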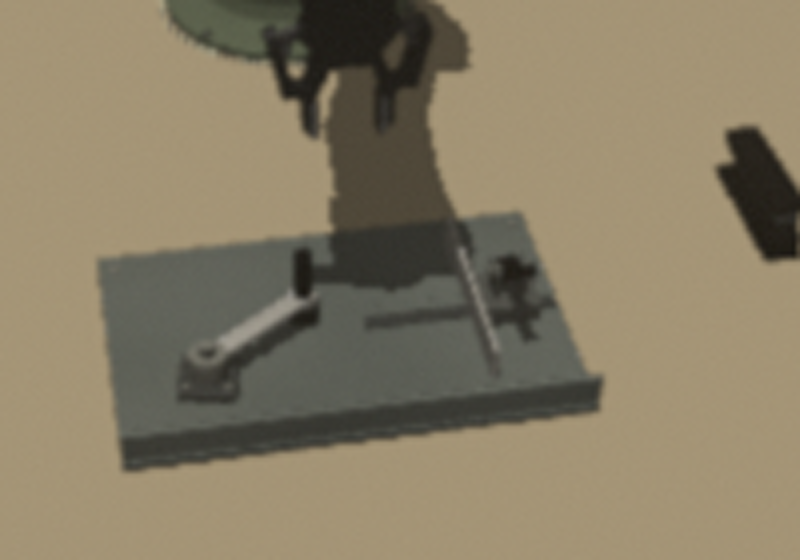

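View pics/side4z.png

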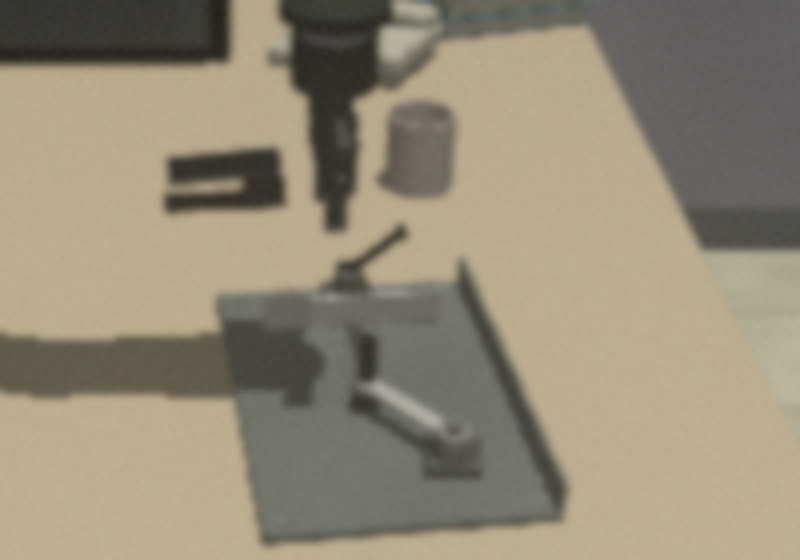

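Both views show the lever leaning well over to +x, side tip at zoom (402,232), with the fence where it was. I'll confirm the angle by projection and move over the pin.

```bash
python3 - <<'E'
from h import *
H=np.array([551.5,162.5,57])/1000
ex=np.array([.9953,.097,0])
for c,o in {'side':(240,110),'scene':(250,140)}.items():
    g=grab_frame(c)
    for th in(.6,.72,.8,.9):
        p=H+.072*(np.sin(th)*ex+np.array([0,0,np.cos(th)]))
        q=np.linalg.inv(g['T'])@np.r_[p,1]
        u=g['fx']*q[0]/q[2]+g['cx'];v=g['fy']*q[1]/q[2]+g['cy']
        print(c,th,[round(4*(u-o[0])),round(4*(v-o[1]))])
E
```

```text
side 0.6 [394, 217]
side 0.72 [401, 221]
side 0.8 [405, 225]
side 0.9 [409, 229]
scene 0.6 [524, 247]
scene 0.72 [526, 257]
scene 0.8 [527, 264]
scene 0.9 [528, 273]
```

>>> {"name": "move_arm", "arguments": {"motion": [[[18,-19,0],[0,0,0]],[[35,-38,0],[0,0,0]],[[35,-38,-40],[0,0,0]],[[35,-38,-80],[0,0,0]],[[35,-38,-80],[0,0,0]]]}}

```text
clock: 7.8
position: [0.551, -0.0106, 0.1302]
tool_rot: [3.141, -0.004, -3.043]
force: [-0.1, 0.2, 0.5]
grip_width: 0.0496
```

```bash
python3 look.py 5; python3 - <<'E'
from h import *
g=snap('wrist','w5.png');print(g['mount'].round(4).tolist(),g['fx'],g['cx'],g['cy'])
E
```

```text
[ 0.551  -0.0106  0.1302] [-0.1  0.2  0.5] 7.8
[[-0.0005, -0.9661, -0.2582, 0.0657], [1.0, -0.0004, -0.0003, 0.0003], [0.0002, -0.2582, 0.9661, -0.1185], [0.0, 0.0, 0.0, 1.0]] 336.5618681973402 318.43243320657825 202.90340402572798
```

View pics/both5.png

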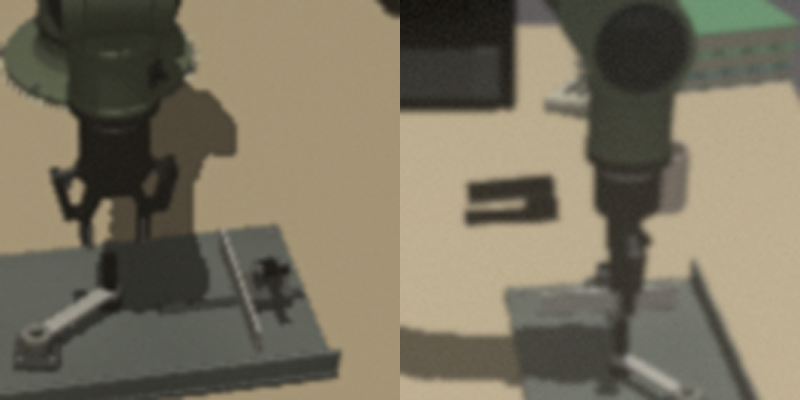

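View pics/w5.png

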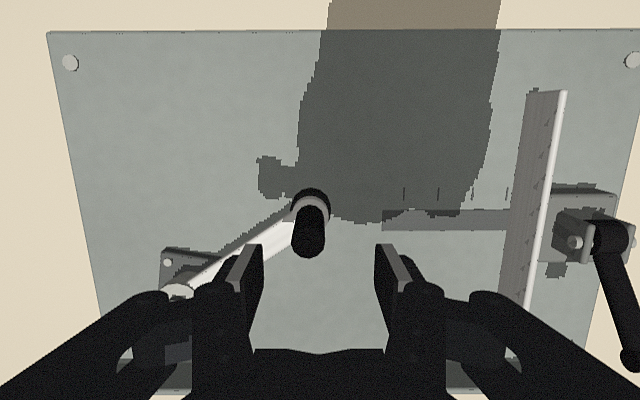

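The wrist view shows the pin top near (308,246), the bar running to the pivot at (178,292), and the lever tipped over on the right. Next I'll work out the exact pin and pivot positions from it.

```bash
python3 - <<'E'
from h import *
from scipy.spatial.transform import Rotation as R
s=observe();T=np.eye(4);T[:3,:3]=R.from_euler('xyz',s['tool_rot']).as_matrix();T[:3,3]=s['position']
M=np.array([[-0.0005,-0.9661,-0.2582,0.0657],[1,-0.0004,-0.0003,0.0003],[0.0002,-0.2582,0.9661,-0.1185],[0,0,0,1]])
W=T@M
def at(u,v,z):
    d=W[:3,:3]@[(u-318.43)/336.56,(v-202.9)/336.56,1];p=W[:3,3];return ((p+d*(z-p[2])/d[2])*1000).round(1)
print('pin',at(308,243,.09),at(310,213,.044),'pivot',at(178,291,.05))
print('fence',at(567,91,.048),at(526,310,.048))
r=outline_of('pin_grip','wrist');print([(x['score'],x['pixel']) for x in r[:2]])
E
```

```text
pin [552.7 -16.2  90. ] [550.4 -16.5  44. ] pivot [611.4 -99.5  50. ]
fence [461.7 124.2  48. ] [604.  137.4  48. ]
[(0.71, [290.9, 237.3])]
```

>>> {"name": "move_arm", "arguments": {"motion": [[[1,-5.5,-10],[0,0,0]],[[1,-5.5,-30],[0,0,0]],[[1,-5.5,-53],[0,0,0]],[[1,-5.5,-53],[0,0,0]]]}}

```text
clock: 8.5
position: [0.5525, -0.0173, 0.0783]
tool_rot: [-3.142, -0.002, -3.045]
force: [0.3, 0.3, -0.2]
grip_width: 0.0496
```

>>> {"name": "move_arm", "arguments": {"motion": [[[0,0,0],[0,0,0]],[[0,0,0],[0,0,0]],[[0,0,0],[0,0,0]],[[0,0,0],[0,0,0]],[[0,0,0],[0,0,0]]], "jaw": 0, "grip_force": 50}}

```text
clock: 9.12
position: [0.5537, -0.0166, 0.0803]
tool_rot: [3.141, 0.001, -3.044]
force: [-1.2, 3.3, 4.6]
grip_width: 0.0169
```

The pin is held at 17 mm opening. I'll swing it along the arc in two parts.

>>> {"name": "move_arm", "arguments": {"motion": [[[-8,-8,0],[0,0,0]],[[-15,-16,0],[0,0,0]],[[-21,-25,0],[0,0,0]],[[-27,-35,0],[0,0,0]],[[-31,-45,0],[0,0,0]],[[-31,-45,0],[0,0,0]]]}}

```text
clock: 9.88
position: [0.5194, -0.0607, 0.0798]
tool_rot: [3.139, -0.005, -3.043]
force: [-19.6, 14.5, 18.6]
grip_width: 0.017
```

>>> {"name": "move_arm", "arguments": {"motion": [[[-1.5,0.5,1],[0,0,0]],[[-3,1,2],[0,0,0]],[[-3,1,2],[0,0,0]]]}}

```text
clock: 10.25
position: [0.5193, -0.0604, 0.0806]
tool_rot: [3.141, 0.0, -3.043]
force: [9.6, 2.5, -34.4]
grip_width: 0.0168
```

```bash
python3 look.py 6; python3 - <<'E'
from h import *
g=snap('wrist','w6.png')
E
```

```text
[ 0.5193 -0.0604  0.0806] [  9.6   2.5 -34.4] 10.25
```

View pics/both6.png

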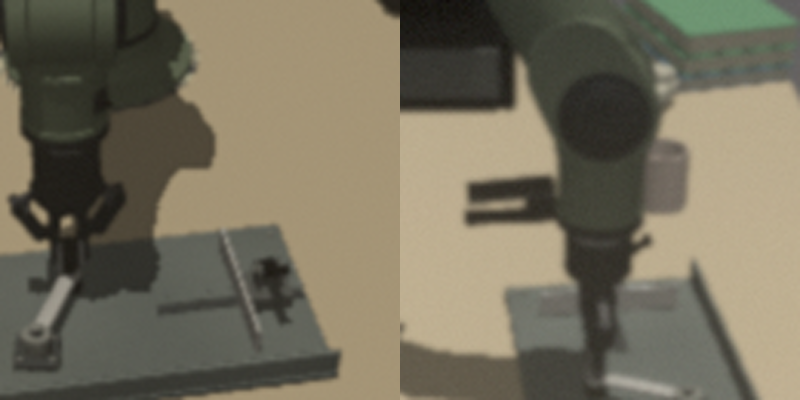

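View pics/w6.png

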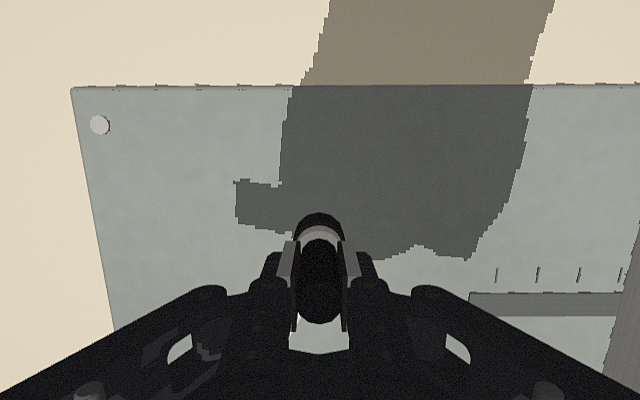

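The pin sits centred between the pads with the arm about half open. The force is grip stress from a stiff hold, roughly 1–2 mm of offset. Refitting the arc puts the pivot at about (621,-103). I'll cancel the offset, ease the grip and continue.

>>> {"name": "move_arm", "arguments": {"motion": [[[1,0,-1.3],[0,0,0]],[[-1,-5,-1.3],[0,0,0]],[[-2.5,-10,-1.3],[0,0,0]],[[-4,-16,-1.3],[0,0,0]],[[-5.3,-21.3,-1.3],[0,0,0]],[[-6.3,-27,-1.3],[0,0,0]],[[-6.9,-32.7,-1.3],[0,0,0]],[[-6.9,-32.7,-1.3],[0,0,0]]], "grip_force": 30}}

```text
clock: 11.4
position: [0.5105, -0.0932, 0.0801]
tool_rot: [3.14, -0.003, -3.044]
force: [-10.6, 6.3, 0.4]
grip_width: 0.0165
```

>>> {"name": "move_arm", "arguments": {"motion": [[[-1.3,-6,0],[0,0,0]],[[-1.4,-12,0],[0,0,0]],[[-1.2,-17,0],[0,0,0]],[[-1.0,-20,0],[0,0,0]],[[-1.0,-20,0],[0,0,0]]]}}

```text
clock: 12.02
position: [0.5094, -0.1124, 0.08]
tool_rot: [3.14, -0.004, -3.043]
force: [-10.2, 9.4, 2.7]
grip_width: 0.0165
```

>>> {"name": "move_arm", "arguments": {"motion": [[[-0.5,-1.5,0],[0,0,0]],[[-0.5,-3,0],[0,0,0]],[[-0.5,-3,0],[0,0,0]]]}}

```text
clock: 12.4
position: [0.5093, -0.1156, 0.0801]
tool_rot: [3.14, -0.003, -3.043]
force: [-7.7, 6.6, -2.2]
grip_width: 0.0169
```

Still free with spring force only, so I'll keep going in small steps until it meets the stop.

>>> {"name": "move_arm", "arguments": {"motion": [[[0,-1.5,0],[0,0,0]],[[0.2,-3,0],[0,0,0]],[[0.2,-3,0],[0,0,0]]]}}

```text
clock: 12.78
position: [0.5094, -0.1165, 0.08]
tool_rot: [3.138, -0.003, -3.041]
force: [-10.7, 20.9, 2.8]
grip_width: 0.0165
```

The TCP moved only 0.9 mm and the force rose to 21 N, so it's at the stop. I'll check with the pictures.

```bash
python3 look.py 7; python3 - <<'E'
from h import *
from scipy.spatial.transform import Rotation as R
s=observe();snap('wrist','w7.png')
for x in ['grip_width','force']: print(x,s[x])
p=s['position'][:2]*1000;q0=np.array([552.5,-16.4])
print('opening from chord',2*np.arcsin(np.linalg.norm(p-q0)/220))
for l in ['mug','stapler','case_file','guide_face','lever_grip']:
    for c in('scene','side'):
        grab_frame(c); r=outline_of(l,c);print(l,c,[(round(x['score'],2),np.round(x['pixel']).tolist(),int(x['pixels'].sum())) for x in r[:1]])
a=cv2.imread('pics/scene0.png');b=cv2.imread('pics/scene7.png')
o=[cv2.resize(i[160:265,140:500],None,fx=2.2,fy=2.2,interpolation=cv2.INTER_CUBIC) for i in(a,b)]
cv2.imwrite('pics/cmp7.png',np.vstack(o))
E
```

```text
[ 0.5094 -0.1165  0.08  ] [-10.7  20.9   2.8] 12.775
grip_width 0.01634657036272307
force [-9.30580307 19.65296117  2.47655436]
opening from chord 1.0370767184098866
mug scene [(0.97, [474.0, 221.0], 909)]
mug side [(0.83, [347.0, 147.0], 307)]
stapler scene [(0.79, [438.0, 187.0], 421)]
stapler side [(0.73, [294.0, 154.0], 365)]
case_file scene [(0.87, [184.0, 230.0], 4344)]
case_file side [(0.77, [341.0, 319.0], 8433)]
guide_face scene []
guide_face side [(0.7, [339.0, 187.0], 178)]
lever_grip scene [(0.75, [375.0, 211.0], 353)]
lever_grip side []
```

View pics/cmp7.png

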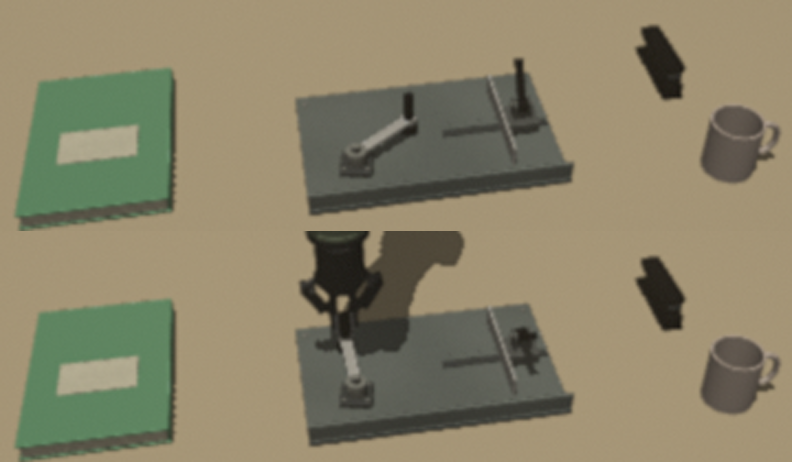

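View pics/w7.png

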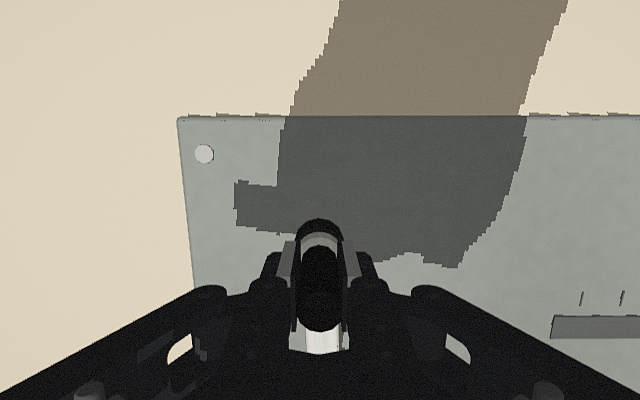

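The arm points along tray -x with the pin held between the pads. The lever is still over, and the guide, mug, stapler and file look unmoved. Handing in.

```bash
python3 -c "
from h import *
print(job_done()); print(observe()['position'],observe()['force'])"
```

```text
the job is handed in; nothing more can be done
None
the job is handed in; nothing more can be done
```

I flipped the cam lever over to its locked end first. Then I gripped the roller arm's pin, swung it to its stop, and handed the job in with the fingers still holding it. The job was handed in at about 13 s of the 54 s allowed.

- **Lever:** I pushed it with closed fingers until it hit its hard stop, where the force rose to about 43 N on the fingertips. The lever then showed about 0.8–0.9 rad over towards +x. Against the before picture, the fence showed no visible shift.
- **Roller arm:** The last push moved the tool only 0.9 mm while the sideways force rose from 7 to 21 N, so it is on its stop. The angle worked out from the pin's travel was about 1.04 rad, slightly over the 1.00 stop and within measuring error. The fingers held the pin with a 30 N grip, reading about 16.5 mm opening on the 18 mm pin.
- **Mug, stapler and case file:** All three are where they started in the before and after pictures, within the few pixels the networks vary by.
- **Checks that failed or disagreed:**
  - Partway through the swing the wrist force reached about 36 N because my first estimate of the pivot was 5 mm off; I corrected it.
  - In the final pictures the networks did not find the guide in the scene view or the lever in the side view, because the gripper hid part of them in the side view. In the side view the guide was also partly hidden, and its reported centre is 14 pixels off the start. I judged both from the scene picture instead.

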